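Sort the recovered valuables into their trays

ROBOT

A 6-joint arm with a two-finger parallel gripper is mounted at the origin on the work surface. World frame = base frame: x ahead of the robot, y to its left, z up, the work surface at z = 0. Lengths are in m, angles in rad, forces in N, time in s.
With the tool pointing down it reaches from about 0.35 to 0.85 m from the base axis. Payload 8.1 kg.
Tool frame: the origin (TCP) lies on the centre line of the jaws, within the pads' length; the fingertips stand robot.tips_ahead ahead of it and the grasp point (between the pads) lies 6 mm ahead of it (robot.tips_ahead is the distance from the TCP to the fingertips, in m); z points along the fingers, y is the line along which they close (so a half turn about z gives the same grasp; the last joint's range is limited). The gripper opens to 93 mm and grips with 3 to 60 N. Pads are 15 mm wide; open, the fingers measure 128 mm over their backs; the gripper's body (75 mm by 188 mm) begins 65 mm behind the grasp point.
Start: joints at [1.092, 0.13, 1.488, -0, 1.523, -0.085], TCP at [0.23, 0.554, 0.244] pointing down, gripper open.
Joint ranges: [-2.96, 2.96], [-0.89, 2.26], [0.02, 2.5], [-1.34, 4.48], [0, 2.73], [-2.66, 2.66]. Speed limits (rad/s): [2.39, 2.39, 2.79, 3.14, 3.14, 3.14].

INTERFACE

Orientations are given as a rotation vector (axis times angle).
In Python, from plant import robot gives the robot as it stands.
- The arm moves only by the tool apply_moves, never from a script. Its arguments are lists of equal length, an entry for each row: "delta_pos": the shift along the tool's x, y, z in cm, a list of three; "twist": the turn about the tool's z in rad. A call has 1 to 8 rows; each row shifts and turns the commanded pose from where the row before left it, along the tool's axes as they then stand; what a row does not reach is not made up. A row lasts 1/8 s, in which the tool goes at most 62.5 mm and 10.7 degrees, less where a joint would pass 70% of its speed; a pose out of reach is approached as far as the arm can. A call with a gripper value outside its range is refused whole. "gripper" is the finger opening in cm, from 0 to 9.3, set as the call begins (left out, the last holds). The fingers move at their own pace and stop on an object; "squeeze" is the grip in N (left out, the last holds). Time passes only in rows, so rows that do not move let the fingers close. It gives the time, the measured TCP pose, the force, the opening and the grip force at its end, in the units of the state.
- robot.read_state(): the state, without advancing time (a new reading comes with each control period).
- robot.read_camera(name): name is "scene" or "top" or "wrist"; returns a dict with "frame" (384x512x3 uint8, red, green, blue), "vertical_fov" (degrees; the focal length in pixels is half the picture's height over the tangent of half this angle, whatever the lens; pixels are square), "cx", "cy" (the principal point, pixels), "R" (3x3) and "t" (3): a world point X has camera coordinates R X + t. Camera axes: x right, y down, z forward; pixel columns grow to the right and rows downward; lengths in m; the calibration is good to about 2 mm. A picture is of the moment at which its call begins. There is no depth.
- robot.close_job(): hands the job in; it is judged then, once.
The state is a dict: "t": time; "q": joint angles; "dq": joint speeds; "joint_torque": joint torques, N m; "tool_pos": TCP position; "orientation": TCP orientation; "force": force on the tool from outside, world axes, zero at the start; "wrist_torque": the same for the moment, N m; "opening": finger opening in m; "gripper_force": force on a finger pad.
Only numpy, scipy, OpenCV 4.12 (cv2) and the standard library are available. Lean on these libraries where they do the work, as an engineer would, in place of code of your own. Each camera call takes 0.05 s, during which the arm holds its last target. There are 200 camera calls.

TASK

Sort the three loose valuables on the counter into the trays, each with its own kind: lay the silver bar flat in the compartment that already holds a silver bar, and the gold bar flat in the one that already holds a gold bar. Take the blue jewellery case out of its upright holder and put it in the white tray on its long narrow edge, lengthwise beside the blue case standing there, pushed up flush so that no gap is left between their broad faces. Set everything down without dropping it or letting it topple, and leave the mug and the loupe where they are.

Things in the scene. Friction and masses are not known exactly. Their poses are not given: they have to be found in the camera images.
- case: the loose navy-blue jewellery case with a thin brass seam, a rigid closed block 120 mm long, 60 mm wide, 34 mm thick, 220 g. It starts standing on one end in a slot of the holder. Origin at the centre of that end face (the underside at the start); z runs along its 120 mm length, x along the 60 mm width, y through the 34 mm thickness. It may finish either end first and on either long narrow edge
- case_mid (a point): the centre of the loose blue case
- sample_case: the second navy-blue case of the same size, already standing on a long narrow edge in the white tray, about 1 mm from the tray's +y wall, with the free room on its -y side. Loose, 220 g. Origin at the centre of its underside; x along the 120 mm length, y through the 34 mm thickness, z up along the 60 mm width
- sample_case_mid (a point): the centre of the blue case in the white tray, 30 mm above its underside
- silver_bar: loose silver-coloured bar lying flat on the dark pad, 80 x 40 mm, 18 mm high with edges rounded 3 mm; origin at the centre of its underside, x along its length, z up; about 600 g
- gold_bar: loose gold-coloured bar lying flat on the dark pad, 80 x 40 mm, 18 mm high with edges rounded 3 mm; origin at the centre of its underside, x along its length, z up; about 500 g
- silver_sample: silver bar of the same size already lying in one compartment of the grey tray, in the +y half of it, along tray x; it shows where silver goes. Origin at the centre of its underside
- gold_sample: gold bar of the same size already lying in the other compartment of the grey tray, in the +y half of it, along tray x; it shows where gold goes. Origin at the centre of its underside
- case_tray: white open tray fixed to the counter, 230 mm (x) by 150 mm (y) outside, 25 mm high, walls and floor 5 mm thick (inside 220 x 140 mm, floor 5 mm above the counter). Origin at the centre of its underside
- bar_tray: grey open tray fixed to the counter, same size as the white one, with a 5 mm dividing wall as high as the rim across its middle (at tray x = 0) that makes two compartments, each about 107 mm (x) by 140 mm (y) inside; floor 5 mm above the counter. Origin at the centre of its underside
- holder: fixed upright holder: black base 130 (x) x 110 (y) x 8 mm and three aluminium plates 5 mm thick, 52 mm wide in x, 138 mm tall, at y = -43, 0, +43 mm, making two slots open at both x ends. The case stands on the base in the slot at y = +21.5 mm, between plates 10 mm taller than it; its narrow edges stick out 4 mm past them at +x and -x. Origin: centre of the underside
- pad: dark rubber pad fixed to the counter, 190 (x) by 140 (y) mm, 3 mm thick; the two loose bars lie on it. Origin at the centre of its underside
- mug: white mug, 80 mm wide, 90 mm high, a bystander; origin at the centre of its underside
- loupe: black stand magnifier, 56 mm wide, 50 mm high, a bystander; origin at the centre of its underside
There are look-alikes about, which are no part of the job. What is shaped like the sample_case but orange or turquoise is not meant.

How it is judged:
By the outcome, as a careful person would: the job done as asked, in the order asked, and still so for the second after the job is handed in, with the robot touching nothing.
It also fails if it takes over 72 s, if anything falls off the work surface, if the arm or the gripper's body presses on something with over 40 N, if the wrist force passes 120 N, or if a joint passes its speed limit or range.

## Working session

There is one attempt and no reset: what is moved stays moved. The work goes in short steps, Python scripts to look and compute and a tool call to move; the robot and the scene stay as the last step left them, time stands still between calls to the robot, and variables do not carry over. Pictures are saved under pics/ and viewed, at most 10 in all, crops included, and the job is handed in when it is done.

Besides the shell and the picture viewer there is one more tool, called after "Request:" as name([rows], argument=value, ...), one row to a line, values as JSON. apply_moves: Moves the arm, as the interface text tells. Its arguments: {"type":"object","properties":{"delta_pos":{"type":"array"},"twist":{"type":"array"},"gripper":{"type":"number"},"squeeze":{"type":"number"}},"required":["delta_pos","twist"]}

```bash
ls; mkdir -p pics; python3 - <<'E'
from plant import robot
import cv2,numpy as np
print(robot.tips_ahead); s=robot.read_state(); print(s)
for n in ("top","scene"):
    c=robot.read_camera(n); cv2.imwrite(f"pics/{n}0.png",c["frame"][:,:,::-1])
    print(n,c["vertical_fov"],c["cx"],c["cy"],c["R"],c["t"])
E
```

```text
pics
0.025
{'t': 0.0, 'q': array([ 1.09157560e+00,  1.31166719e-01,  1.48927188e+00,  1.41719859e-05,
        1.52301167e+00, -8.54005505e-02]), 'dq': array([-0.00032068,  0.00071141,  0.00041193, -0.00146362,  0.00090668,
        0.00027554]), 'joint_torque': array([ 2.15081136e-04, -5.59832704e+01, -4.91752195e+01,  7.69208092e-02,
        3.52566631e-02, -9.47326544e-05]), 'tool_pos': array([0.22996236, 0.55361065, 0.24258817]), 'orientation': array([-6.14518323e-01, -3.08036154e+00,  2.79575958e-03]), 'force': array([ 0.06185695,  0.2985647 , -0.20394794]), 'wrist_torque': array([-0.01260445, -0.00938061, -0.00136365]), 'gripper_force': 0.0, 'opening': 0.09266781555740651}
top 56.47707185040075 250.1083221093246 187.39013256345913 [[-1.16915398e-02 -9.99931643e-01  1.30920966e-04]
 [-9.95853067e-01  1.16320380e-02 -9.02295103e-02]
 [ 9.02218196e-02 -1.18529996e-03 -9.95920990e-01]] [0.02371766 0.46518403 1.01356232]
scene 56.04241958791469 259.37292830070163 183.61160494940407 [[-0.57721018  0.81658997 -0.00303669]
 [ 0.70225591  0.49448802 -0.51217012]
 [-0.41673138 -0.29776234 -0.85887866]] [ 0.2776981  -0.27951828  1.47032774]
```

View pics/top0.png

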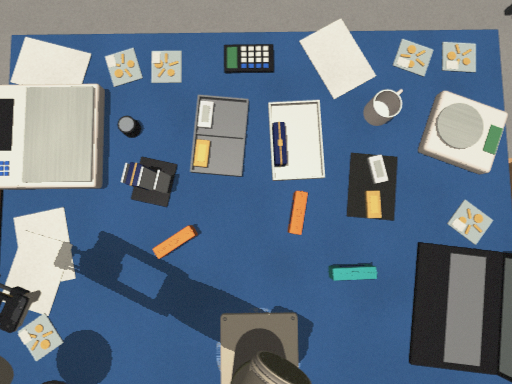

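View pics/scene0.png

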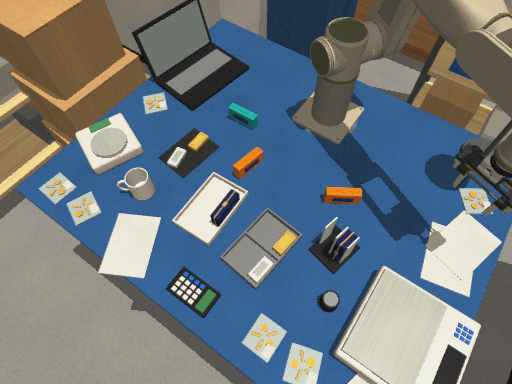

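Top view: white tray (296,140) holds the blue sample case (280,144). The grey tray (220,135) has its silver sample at (206,113) and its gold sample at (202,153). The pad (372,187) carries the loose silver bar (377,168) and gold bar (373,204). The holder is at (154,181), the mug at (382,107) and the loupe at (129,126).

Possible mix-ups:
- **Case:** orange blocks (298,213) and (175,241), turquoise block (354,273), and the blue sample (280,144). The right one is the navy case in the holder, near (150,178).
- **Bars:** the samples in the grey tray. The right ones lie on the pad.

Next, a close crop.

```bash
cat > h.py <<'E'
import numpy as np,cv2
from plant import robot
def cam(n):
    c=robot.read_camera(n); f=c["frame"].shape[0]/2/np.tan(np.radians(c["vertical_fov"])/2)
    c["K"]=np.array([[f,0,c["cx"]],[0,f,c["cy"]],[0,0,1]]); return c
def ray(c,p,z):
    p=np.atleast_2d(p).astype(float); d=np.c_[p,np.ones(len(p))]@np.linalg.inv(c["K"]).T@c["R"]
    o=-c["R"].T@c["t"]; return o+d*((z-o[2])/d[:,2])[:,None]
def proj(c,X):
    X=np.atleast_2d(X)@c["R"].T+c["t"]; u=X@c["K"].T; return u[:,:2]/u[:,2:]
E
python3 - <<'E'
from h import *
t=cam("top");s=cam("scene")
a=cv2.resize(t["frame"][148:214,112:188],None,fx=5,fy=5,interpolation=cv2.INTER_CUBIC)
b=cv2.resize(s["frame"][208:278,302:372],None,fx=5,fy=5,interpolation=cv2.INTER_CUBIC)
o=np.zeros((350,740,3),np.uint8);o[:330,:380]=a;o[:,390:]=b
cv2.imwrite("pics/hold.png",o[:,:,::-1])
o=cv2.resize(t["frame"][90:225,185:405],None,fx=3.6,fy=3.6,interpolation=cv2.INTER_CUBIC)
cv2.imwrite("pics/trays.png",o[:,:,::-1])
E
```

```text
(no output)
```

View pics/hold.png

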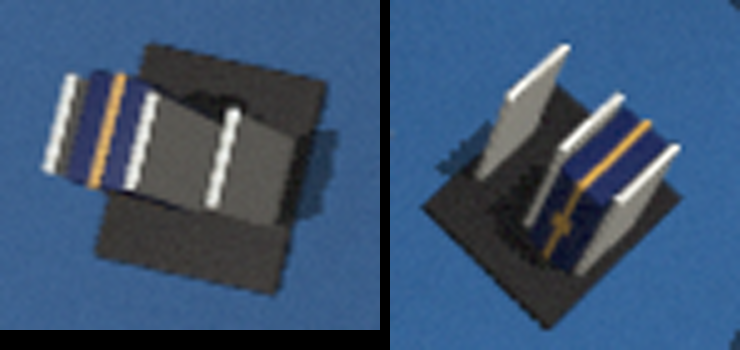

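View pics/trays.png

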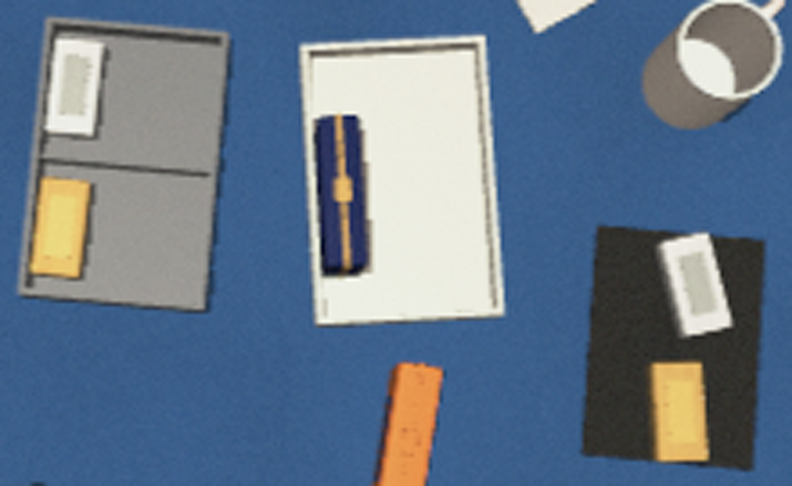

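Left crop: the navy case with its brass seam stands between the two left plates, around (110,130), and the right slot is empty. Right crop: trays, samples, pad and bars are all clearly visible, and the corners can be measured.

```bash
cat >> h.py <<'E'
def rect(P,name,l,w):
    # P in order; fit pose of l x w rectangle: returns centre, yaw (long axis)
    P=P[:,:2]; c=P.mean(0); e=[np.linalg.norm(P[(i+1)%4]-P[i]) for i in range(4)]
    i=0 if e[0]+e[2]>e[1]+e[3] else 1
    d=(P[(i+1)%4]-P[i])+(P[(i+2)%4]-P[(i+3)%4]); y=np.arctan2(d[1],d[0]); y=(y+np.pi/2)%np.pi-np.pi/2
    print(name,"c",c.round(4),"yaw",round(float(np.degrees(y)),2),"sides",np.round(e,4),"want",l,w); return c,y
E
python3 - <<'E'
from h import *
t=cam("top")
A=lambda p:(np.array(p)+.5)/3.6-.5+[185,90]
B=lambda p:(np.array(p)+.5)/5-.5+[112,148]
for n,p,z,l,w,F in [("grey",[(47,18),(230,33),(208,311),(19,295)],.025,.23,.15,A),
 ("white",[(301,45),(485,36),(505,314),(317,325)],.025,.23,.15,A),
 ("pad",[(598,226),(765,240),(753,469),(583,455)],.003,.19,.14,A),
 ("silver",[(659,241),(709,233),(732,326),(683,336)],.021,.08,.04,A),
 ("gold",[(651,363),(701,362),(709,461),(656,461)],.021,.08,.04,A),
 ("scase",[(315,116),(358,116),(366,270),(322,273)],.065,.12,.034,A),
 ("ssilver",[(54,38),(104,42),(96,136),(46,133)],.023,.08,.04,A),
 ("sgold",[(38,178),(91,181),(81,277),(30,272)],.023,.08,.04,A),
 ("holder",[(146,44),(327,82),(275,295),(96,255)],.008,.13,.11,B),
 ("case",[(95,72),(158,84),(133,190),(69,178)],.128,.06,.034,B),
 ("plates",[(71,76),(235,110),(212,207),(49,171)],.138,.086,.052,B)]:
    rect(ray(t,F(p),z),n,l,w)
# colour masks for refined bar/case outlines
f=t["frame"]; hsv=cv2.cvtColor(f,cv2.COLOR_RGB2HSV)
def mar(m,x0,y0,x1,y1,z,n,l,w):
    k=np.zeros(m.shape,np.uint8);k[y0:y1,x0:x1]=m[y0:y1,x0:x1]
    cs,_=cv2.findContours(k,0,cv2.CHAIN_APPROX_NONE);c=max(cs,key=cv2.contourArea)
    b=cv2.boxPoints(cv2.minAreaRect(ray(t,c[:,0],z)[:,:2].astype(np.float32))); rect(b,n,l,w)
br=(hsv[...,2]>110).astype(np.uint8)
mar(br,352,150,392,190,.021,"silver*",.08,.04)
mar(br,352,188,392,220,.021,"gold*",.08,.04)
E
```

```text
grey c [0.6201 0.1054] yaw -5.29 sides [0.1506 0.23   0.1525 0.2298] want 0.23 0.15
white c [ 0.6045 -0.1181] yaw 2.3 sides [0.1509 0.2295 0.1513 0.2308] want 0.23 0.15
pad c [ 0.4672 -0.3411] yaw -5.78 sides [0.1379 0.1888 0.1381 0.1892] want 0.19 0.14
silver c [ 0.5163 -0.354 ] yaw 11.49 sides [0.0413 0.0775 0.0405 0.0792] want 0.08 0.04
gold c [ 0.4133 -0.3362] yaw 1.33 sides [0.0402 0.0793 0.0423 0.0785] want 0.08 0.04
scase c [ 0.5844 -0.0645] yaw 1.63 sides [0.0337 0.1218 0.0342 0.1241] want 0.12 0.034
ssilver c [0.6842 0.1471] yaw -4.76 sides [0.0412 0.0788 0.0408 0.0797] want 0.08 0.04
sgold c [0.5686 0.1593] yaw -5.31 sides [0.0431 0.079  0.0414 0.0773] want 0.08 0.04
holder c [0.4879 0.3007] yaw -12.8 sides [0.1097 0.1286 0.1077 0.1274] want 0.13 0.11
case c [0.4948 0.3192] yaw -12.5 sides [0.0337 0.0567 0.034  0.0569] want 0.06 0.034
plates c [0.4882 0.3015] yaw 77.24 sides [0.0869 0.0513 0.0862 0.0503] want 0.086 0.052
silver* c [ 0.524  -0.3371] yaw 89.33 sides [0.094 0.114 0.094 0.114] want 0.08 0.04
gold* c [ 0.4122 -0.3156] yaw 89.33 sides [0.0835 0.0839 0.0835 0.0839] want 0.08 0.04
```

The measured sides match the given sizes. The order is silver, gold, then case. I'll write a row planner next.

```bash
cat >> h.py <<'E'
from scipy.spatial.transform import Rotation as Ro
def pose(verbose=True):
    s=robot.read_state(); M=Ro.from_rotvec(s["orientation"]).as_matrix()
    a=np.degrees(np.arctan2(M[1,1],M[0,1]))
    if verbose: print("t",round(s["t"],2),"pos",np.round(s["tool_pos"],4),"ytool",round(a,2),"tilt",np.round(M[:2,2],4),"open",round(s["opening"],4),"grip",round(s["gripper_force"],1),"F",np.round(s["force"],1),"q6",round(s["q"][5],2))
    return np.array(s["tool_pos"]),a
def rows(p,a,X,A,n):
    "rows from pose (p,a deg) to (X,A)"
    X=np.array(X,float);p=np.array(p,float);d=(X-p)/n*100;tw=-(A-a)/n;out=[]
    for i in range(n):
        y=np.radians(a-tw*i);ty=np.array([np.cos(y),np.sin(y),0]);tx=np.array([-np.sin(y),np.cos(y),0])
        out.append([round(float(v),2) for v in (d@tx,d@ty,-d[2])])
    for k in range(0,n,8): print(out[k:k+8])
    print("twist",round(np.radians(tw),4)); return X,A
E
python3 - <<'E'
from h import *
p,a=pose()
p,a=rows(p,a,(.516,-.354,.13),-78.5,18)
rows(p,a,(.516,-.354,.031),-78.5,4)
E
```

```text
t 0.25 pos [0.2301 0.5539 0.2432] ytool 67.44 tilt [-0.0004 -0.0007] open 0.0933 grip 0.0 F [-0.1  0.1  0. ] q6 -0.09
[[-3.4, -4.05, 0.63], [-3.94, -3.53, 0.63], [-4.4, -2.94, 0.63], [-4.77, -2.29, 0.63], [-5.04, -1.59, 0.63], [-5.22, -0.87, 0.63], [-5.29, -0.12, 0.63], [-5.25, 0.63, 0.63]]
[[-5.11, 1.36, 0.63], [-4.87, 2.07, 0.63], [-4.53, 2.73, 0.63], [-4.1, 3.34, 0.63], [-3.58, 3.89, 0.63], [-3.0, 4.35, 0.63], [-2.36, 4.73, 0.63], [-1.66, 5.02, 0.63]]
[[-0.94, 5.2, 0.63], [-0.2, 5.28, 0.63]]
twist 0.1415
[[0.0, 0.0, 2.48], [0.0, 0.0, 2.48], [0.0, 0.0, 2.48], [0.0, 0.0, 2.48]]
twist -0.0
```

Request:
apply_moves([
  [-3.4,-4.05,0.63],
  [-3.94,-3.53,0.63],
  [-4.4,-2.94,0.63],
  [-4.77,-2.29,0.63],
  [-5.04,-1.59,0.63],
  [-5.22,-0.87,0.63],
  [-5.29,-0.12,0.63],
  [-5.25,0.63,0.63],
], twist=[0.1415,0.1415,0.1415,0.1415,0.1415,0.1415,0.1415,0.1415], gripper=6.5, squeeze=35)

```text
t: 1.25
tool_pos: [0.3576, 0.1489, 0.1932]
orientation: [2.175, 2.266, 0.001]
force: [1.6, -0.2, 0.3]
opening: 0.065
gripper_force: 0.0
```

Request:
apply_moves([
  [-5.11,1.36,0.63],
  [-4.87,2.07,0.63],
  [-4.53,2.73,0.63],
  [-4.1,3.34,0.63],
  [-3.58,3.89,0.63],
  [-3.0,4.35,0.63],
  [-2.36,4.73,0.63],
  [-1.66,5.02,0.63],
], twist=[0.1415,0.1415,0.1415,0.1415,0.1415,0.1415,0.1415,0.1415])

```text
t: 2.25
tool_pos: [0.4846, -0.2549, 0.1426]
orientation: [3.052, 0.745, 0.0]
force: [0.2, 0.1, 0.5]
opening: 0.0649
gripper_force: 0.0
```

Request:
apply_moves([
  [-0.94,5.2,0.63],
  [-0.2,5.28,0.63],
  [0,0,0],
  [0,0,0],
], twist=[0.1415,0.1415,0,0])

```text
t: 2.75
tool_pos: [0.5157, -0.3535, 0.1297]
orientation: [-3.125, -0.316, 0.001]
force: [-1.1, 0.5, 0.7]
opening: 0.0651
gripper_force: 0.0
```

```bash
python3 - <<'E'
from h import *
p,a=pose()
c=cam("wrist"); cv2.imwrite("pics/w1.png",c["frame"][:,:,::-1])
print(c["R"].round(3),c["t"].round(3))
o=np.radians(11.5);u=np.array([np.cos(o),np.sin(o)]);v=np.array([-u[1],u[0]])
print(proj(c,[np.r_[np.array([.5163,-.354])+i*u*.04+j*v*.02,.021] for i,j in [(1,1),(1,-1),(-1,-1),(-1,1)]]).round(0))
rows(p,a,(.5163,-.354,.031),-78.5,4)
E
```

```text
t 2.75 pos [ 0.5157 -0.3535  0.1297] ytool -78.46 tilt [-0.0008  0.0011] open 0.0651 grip 0.0 F [-1.1  0.5  0.7] q6 0.69
[[ 0.199 -0.98  -0.   ]
 [-0.938 -0.191  0.29 ]
 [-0.284 -0.057 -0.957]] [-0.45   0.415  0.41 ]
[[231. 152.]
 [275. 152.]
 [273. 232.]
 [233. 232.]]
[[0.01, 0.02, 2.47], [0.01, 0.02, 2.47], [0.01, 0.02, 2.47], [0.01, 0.02, 2.47]]
twist 0.0002
```

View pics/w1.png

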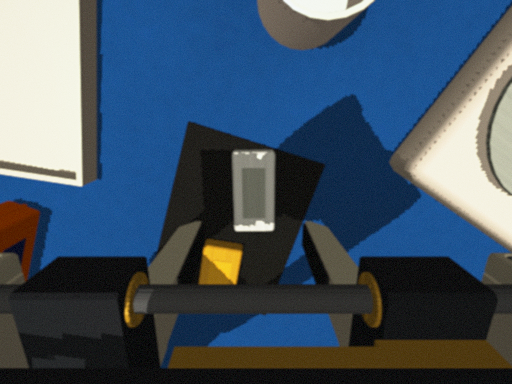

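The wrist view shows the silver bar at (232–275, 150–232), exactly where I predicted it, with the gold bar at (220,262). Descending to grip.

Request:
apply_moves([
  [0.01,0.02,3],
  [0.01,0.02,3],
  [0.01,0.02,2.5],
  [0.01,0.02,1.4],
  [0,0,0],
  [0,0,0],
], twist=[0,0,0,0,0,0])

```text
t: 3.55
tool_pos: [0.5174, -0.3549, 0.0328]
orientation: [3.124, 0.315, 0.002]
force: [0.1, 0.2, 0.5]
opening: 0.0652
gripper_force: 0.0
```

Request:
apply_moves([
  [0,0,0],
  [0,0,0],
  [0,0,0],
  [0,0,0],
], twist=[0,0,0,0], gripper=3)

```text
t: 4.05
tool_pos: [0.5167, -0.3546, 0.0316]
orientation: [3.126, 0.315, 0.0]
force: [0.0, 1.0, 3.1]
opening: 0.04
gripper_force: 35.0
```

Request:
apply_moves([
  [0,0,-1],
  [0,0,-3],
  [0,0,-3],
  [0,0,-3],
  [0,0,0],
], twist=[0,0,0,0,0])

```text
t: 4.68
tool_pos: [0.518, -0.3558, 0.1342]
orientation: [3.122, 0.314, 0.006]
force: [-0.1, 0.1, -4.4]
opening: 0.0395
gripper_force: 35.0
```

```bash
python3 - <<'E'
from h import *
p,a=pose()
r=np.radians(-5.3);R=np.array([[np.cos(r),-np.sin(r)],[np.sin(r),np.cos(r)]])
g=np.array([.6201,.1054])
S=g+R@[.056,-.022];G=g+R@[-.056,-.022];print(S,G)
q,b=rows(p,a,(*S,.13),-95.3,10)
E
```

```text
t 4.67 pos [ 0.518  -0.3558  0.1342] ytool -78.5 tilt [ 0.0041 -0.0034] open 0.0395 grip 35.0 F [-0.1  0.1 -4.4] q6 0.69
[0.67382843 0.0783213 ] [0.56230726 0.08866681]
[[2.39, -3.94, 0.04], [2.28, -4.01, 0.04], [2.16, -4.08, 0.04], [2.04, -4.14, 0.04], [1.91, -4.2, 0.04], [1.79, -4.25, 0.04], [1.67, -4.3, 0.04], [1.54, -4.35, 0.04]]
[[1.41, -4.39, 0.04], [1.28, -4.43, 0.04]]
twist 0.0293
```

Request:
apply_moves([
  [2.39,-3.94,0],
  [2.28,-4.01,0],
  [2.16,-4.08,0],
  [2.04,-4.14,0],
  [1.91,-4.2,0],
  [1.79,-4.25,0],
  [1.67,-4.3,0],
  [1.54,-4.35,0],
], twist=[0.0293,0.0293,0.0293,0.0293,0.0293,0.0293,0.0293,0.0293])

```text
t: 5.68
tool_pos: [0.6403, -0.0057, 0.1286]
orientation: [-3.141, 0.054, 0.005]
force: [-0.2, 0.6, -5.5]
opening: 0.0397
gripper_force: 35.0
```

Request:
apply_moves([
  [1.41,-4.39,0],
  [1.28,-4.43,0],
  [0,0,2],
  [0,0,2],
  [0,0,0],
  [0,0,0],
], twist=[0.0293,0.0293,0,0,0,0])

```text
t: 6.42
tool_pos: [0.672, 0.0784, 0.0909]
orientation: [3.138, -0.147, -0.001]
force: [0.2, -0.8, -5.0]
opening: 0.0395
gripper_force: 35.0
```

```bash
python3 - <<'E'
from h import *
p,a=pose()
rows(p,a,(.6738,.0783,.036),-95.3,4)
E
```

```text
t 6.42 pos [0.672  0.0784 0.0909] ytool -95.36 tilt [-0.0009 -0.0002] open 0.0395 grip 35.0 F [ 0.2 -0.8 -5. ] q6 1.7
[[0.04, -0.0, 1.37], [0.04, -0.0, 1.37], [0.04, -0.0, 1.37], [0.04, -0.0, 1.37]]
twist -0.0003
```

Request:
apply_moves([
  [0.04,0,2],
  [0.04,0,2],
  [0.04,0,1.2],
  [0.04,0,0.4],
  [0,0,0.05],
  [0,0,0.05],
  [0,0,0.05],
  [0,0,0],
], twist=[0,0,0,0,0,0,0,0])

```text
t: 7.42
tool_pos: [0.6741, 0.0795, 0.034]
orientation: [-3.138, 0.145, -0.001]
force: [-0.6, -0.7, -5.9]
opening: 0.0396
gripper_force: 35.0
```

Request:
apply_moves([
  [0,0,0.05],
  [0,0,0.05],
  [0,0,0],
], twist=[0,0,0])

```text
t: 7.8
tool_pos: [0.6742, 0.0794, 0.0336]
orientation: [-3.138, 0.145, -0.001]
force: [-4.3, -0.4, 5.6]
opening: 0.0394
gripper_force: 35.0
```

Request:
apply_moves([
  [0,0,0],
  [0,0,0],
  [0,0,-0.3],
  [0,0,-3],
  [0,0,-4],
  [0,0,-3],
], twist=[0,0,0,0,0,0], gripper=5)

```text
t: 8.55
tool_pos: [0.6746, 0.0795, 0.1379]
orientation: [-3.138, 0.145, -0.003]
force: [-0.2, 0.6, 0.2]
opening: 0.05
gripper_force: 0.0
```

```bash
python3 - <<'E'
from h import *
p,a=pose()
q,b=rows(p,a,(.4133,-.3362,.10),-88.7,10)
rows(q,b,(.5623,.0887,.10),-95.3,9)
E
```

```text
t 8.55 pos [0.6746 0.0795 0.1379] ytool -95.28 tilt [0.002 0.   ] open 0.05 grip 0.0 F [-0.2  0.6  0.2] q6 1.7
[[-2.22, 4.38, 0.38], [-2.27, 4.35, 0.38], [-2.32, 4.33, 0.38], [-2.37, 4.3, 0.38], [-2.42, 4.27, 0.38], [-2.47, 4.25, 0.38], [-2.52, 4.22, 0.38], [-2.56, 4.19, 0.38]]
[[-2.61, 4.16, 0.38], [-2.66, 4.13, 0.38]]
twist -0.0115
[[1.76, -4.68, -0.0], [1.7, -4.7, -0.0], [1.64, -4.73, -0.0], [1.58, -4.75, -0.0], [1.52, -4.77, -0.0], [1.46, -4.79, -0.0], [1.4, -4.8, -0.0], [1.34, -4.82, -0.0]]
[[1.27, -4.84, -0.0]]
twist 0.0128
```

Request:
apply_moves([
  [-2.22,4.38,0],
  [-2.27,4.35,0],
  [-2.32,4.33,0],
  [-2.37,4.3,0],
  [-2.42,4.27,0],
  [-2.47,4.25,0],
  [-2.52,4.22,0],
  [-2.56,4.19,1],
], twist=[-0.0115,-0.0115,-0.0115,-0.0115,-0.0115,-0.0115,-0.0115,-0.0115], gripper=6.5)

```text
t: 9.55
tool_pos: [0.4647, -0.255, 0.1271]
orientation: [3.14, 0.0, 0.004]
force: [1.0, 0.4, -0.1]
opening: 0.0651
gripper_force: 0.0
```

Request:
apply_moves([
  [-2.61,4.16,1],
  [-2.66,4.13,2],
  [0,0,0],
  [0,0,0],
], twist=[-0.0115,-0.0115,0,0])

```text
t: 10.05
tool_pos: [0.4129, -0.3362, 0.0961]
orientation: [-3.141, -0.034, -0.001]
force: [-0.2, -0.3, 0.2]
opening: 0.0652
gripper_force: 0.0
```

```bash
python3 - <<'E'
from h import *
p,a=pose()
rows(p,a,(.4133,-.3362,.031),-88.7,3)
E
```

```text
t 10.05 pos [ 0.4129 -0.3362  0.0961] ytool -88.75 tilt [0.0005 0.0002] open 0.0652 grip 0.0 F [-0.2 -0.3  0.2] q6 0.77
[[0.01, 0.0, 2.17], [0.01, 0.0, 2.17], [0.01, 0.0, 2.17]]
twist -0.0003
```

Request:
apply_moves([
  [0,0,3],
  [0,0,2.2],
  [0,0,1.3],
  [0,0,0],
  [0,0,0],
], twist=[0,0,0,0,0])

```text
t: 10.68
tool_pos: [0.4135, -0.3366, 0.0319]
orientation: [3.14, 0.037, 0.002]
force: [-0.0, 0.6, 0.1]
opening: 0.0653
gripper_force: 0.0
```

Request:
apply_moves([
  [0,0,0],
  [0,0,0],
  [0,0,0],
  [0,0,0],
], twist=[0,0,0,0], gripper=3)

```text
t: 11.18
tool_pos: [0.4127, -0.3364, 0.031]
orientation: [3.141, 0.036, 0.0]
force: [-0.1, 0.6, 3.1]
opening: 0.0396
gripper_force: 35.0
```

Request:
apply_moves([
  [0,0,-1],
  [0,0,-3],
  [0,0,-3],
  [0,0,-3],
  [0,0,0],
], twist=[0,0,0,0,0])

```text
t: 11.8
tool_pos: [0.4138, -0.3376, 0.1333]
orientation: [3.138, 0.036, 0.005]
force: [-0.3, -0.5, -5.8]
opening: 0.0397
gripper_force: 35.0
```

```bash
python3 - <<'E'
from h import *
p,a=pose()
rows(p,a,(.5623,.0887,.13),-95.3,10)
E
```

```text
t 11.8 pos [ 0.4138 -0.3376  0.1333] ytool -88.7 tilt [ 0.0034 -0.0034] open 0.0397 grip 35.0 F [-0.3 -0.5 -5.8] q6 0.77
[[1.58, -4.23, 0.03], [1.53, -4.25, 0.03], [1.48, -4.26, 0.03], [1.43, -4.28, 0.03], [1.38, -4.3, 0.03], [1.34, -4.31, 0.03], [1.29, -4.33, 0.03], [1.24, -4.34, 0.03]]
[[1.19, -4.36, 0.03], [1.14, -4.37, 0.03]]
twist 0.0115
```

Request:
apply_moves([
  [1.58,-4.23,0],
  [1.53,-4.25,0],
  [1.48,-4.26,0],
  [1.43,-4.28,0],
  [1.38,-4.3,0],
  [1.34,-4.31,0],
  [1.29,-4.33,0],
  [1.24,-4.34,0],
], twist=[0.0115,0.0115,0.0115,0.0115,0.0115,0.0115,0.0115,0.0115])

```text
t: 12.8
tool_pos: [0.5303, 0.0063, 0.1284]
orientation: [-3.14, 0.109, 0.005]
force: [0.6, -1.1, -5.5]
opening: 0.0399
gripper_force: 35.0
```

Request:
apply_moves([
  [1.19,-4.36,0],
  [1.14,-4.37,0],
  [0,0,2],
  [0,0,2],
  [0,0,0],
  [0,0,0],
], twist=[0.0115,0.0115,0,0,0,0])

```text
t: 13.55
tool_pos: [0.5607, 0.0891, 0.0904]
orientation: [3.138, -0.147, -0.001]
force: [0.4, -0.5, -6.1]
opening: 0.0394
gripper_force: 35.0
```

```bash
python3 - <<'E'
from h import *
p,a=pose()
rows(p,a,(.5623,.0887,.034),-95.3,3)
E
```

```text
t 13.55 pos [0.5607 0.0891 0.0904] ytool -95.36 tilt [-0.0009 -0.0002] open 0.0394 grip 35.0 F [ 0.4 -0.5 -6.1] q6 1.73
[[0.05, 0.01, 1.88], [0.05, 0.01, 1.88], [0.05, 0.01, 1.88]]
twist -0.0003
```

Request:
apply_moves([
  [0.05,0,2],
  [0.05,0,2],
  [0.05,0,1.2],
  [0,0,0.4],
  [0,0,0.05],
  [0,0,0.05],
  [0,0,0.05],
  [0,0,0],
], twist=[0,0,0,0,0,0,0,0])

```text
t: 14.55
tool_pos: [0.5628, 0.09, 0.0335]
orientation: [-3.138, 0.145, -0.001]
force: [-0.4, 0.7, -6.3]
opening: 0.04
gripper_force: 35.0
```

Request:
apply_moves([
  [0,0,0.05],
  [0,0,0.05],
  [0,0,0],
], twist=[0,0,0])

```text
t: 14.92
tool_pos: [0.5628, 0.0899, 0.0331]
orientation: [-3.138, 0.145, -0.001]
force: [-5.1, -1.1, 6.4]
opening: 0.0396
gripper_force: 35.0
```

Request:
apply_moves([
  [0,0,0],
  [0,0,0],
  [0,0,-0.3],
  [0,0,-3],
  [0,0,-5],
  [0,0,-5],
  [0,0,-5],
], twist=[0,0,0,0,0,0,0], gripper=5)

```text
t: 15.8
tool_pos: [0.5625, 0.0899, 0.2171]
orientation: [-3.138, 0.145, -0.001]
force: [0.2, 0.3, -0.3]
opening: 0.0498
gripper_force: 0.0
```

```bash
python3 - <<'E'
from h import *
p,a=pose()
rows(p,a,(.4938,.3203,.20),-12.8,9)
E
```

```text
t 15.8 pos [0.5625 0.0899 0.2171] ytool -95.28 tilt [0.0006 0.0001] open 0.0498 grip 0.0 F [ 0.2  0.3 -0.3] q6 1.73
[[-1.0, -2.48, 0.19], [-0.59, -2.61, 0.19], [-0.17, -2.67, 0.19], [0.26, -2.66, 0.19], [0.68, -2.58, 0.19], [1.08, -2.44, 0.19], [1.46, -2.24, 0.19], [1.8, -1.98, 0.19]]
[[2.09, -1.67, 0.19]]
twist -0.16
```

Request:
apply_moves([
  [-1.0,-2.48,0.19],
  [-0.59,-2.61,0.19],
  [-0.17,-2.67,0.19],
  [0.26,-2.66,0.19],
  [0.68,-2.58,0.19],
  [1.08,-2.44,0.19],
  [1.46,-2.24,0.19],
  [1.8,-1.98,0.19],
], twist=[-0.16,-0.16,-0.16,-0.16,-0.16,-0.16,-0.16,-0.16], gripper=9, squeeze=15)

```text
t: 16.8
tool_pos: [0.5011, 0.2957, 0.2002]
orientation: [2.599, 1.765, 0.001]
force: [0.1, 0.3, 0.4]
opening: 0.0899
gripper_force: 0.0
```

Request:
apply_moves([
  [2.09,-1.67,0.19],
  [0,0,0],
  [0,0,0],
  [0,0,0],
], twist=[-0.16,0,0,0])

```text
t: 17.3
tool_pos: [0.4941, 0.3196, 0.1983]
orientation: [2.457, 1.957, 0.0]
force: [-0.5, 0.1, 0.7]
opening: 0.0901
gripper_force: 0.0
```

```bash
python3 - <<'E'
from h import *
p,a=pose()
c=cam("wrist"); f=c["frame"].copy()
o=np.radians(-12.8);u=np.array([np.cos(o),np.sin(o)]);v=np.array([-u[1],u[0]])
q=proj(c,[np.r_[np.array([.4938,.3203])+i*u*.03+j*v*.017,.128] for i,j in [(1,1),(1,-1),(-1,-1),(-1,1)]])
cv2.polylines(f,[q.round().astype(int)],True,(255,0,0),1)
cv2.imwrite("pics/w2.png",f[:,:,::-1])
t=cam("top"); f=cv2.resize(t["frame"][90:185,185:330],None,fx=3,fy=3); cv2.imwrite("pics/t2.png",f[:,:,::-1])
rows(p,a,(.4938,.3203,.106),-12.8,3)
E
```

```text
t 17.3 pos [0.4941 0.3196 0.1983] ytool -12.92 tilt [ 0.0003 -0.0001] open 0.0901 grip 0.0 F [-0.5  0.1  0.7] q6 0.71
[[0.02, -0.01, 3.08], [0.02, -0.01, 3.08], [0.02, -0.01, 3.08]]
twist -0.0007
```

View pics/w2.png

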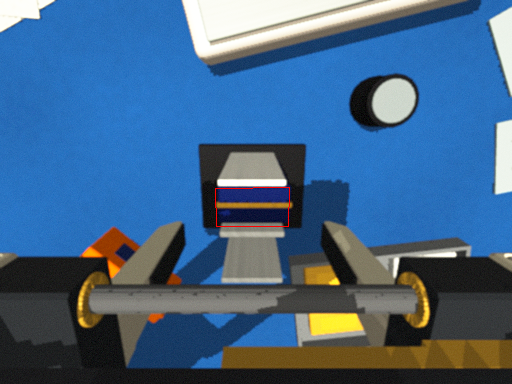

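The wrist view shows the case top (216–290, 187–227), and the projected outline sits on it. The brass seam is at row 205. Descending to grip the narrow edges.

Request:
apply_moves([
  [0.02,0,4],
  [0.02,0,4],
  [0.02,0,1.2],
  [0,0,0],
  [0,0,0],
], twist=[0,0,0,0,0])

```text
t: 18.02
tool_pos: [0.495, 0.3216, 0.1082]
orientation: [2.455, 1.96, 0.005]
force: [0.3, -0.3, 0.9]
opening: 0.0901
gripper_force: 0.0
```

Request:
apply_moves([
  [0,0,0],
  [0,0,0],
  [0,0,0],
  [0,0,0],
], twist=[0,0,0,0], gripper=5)

```text
t: 18.52
tool_pos: [0.494, 0.3211, 0.1065]
orientation: [2.455, 1.96, 0.001]
force: [-0.1, -0.5, 1.1]
opening: 0.0603
gripper_force: 15.0
```

Request:
apply_moves([
  [0,0,-1],
  [0,0,-3],
  [0,0,-3],
  [0,0,-3],
  [0,0,-3],
  [0,0,-2],
  [0,0,0],
], twist=[0,0,0,0,0,0,0])

```text
t: 19.4
tool_pos: [0.4946, 0.3214, 0.2581]
orientation: [2.454, 1.96, 0.005]
force: [-0.4, -0.1, -3.0]
opening: 0.0601
gripper_force: 15.0
```

```bash
python3 - <<'E'
from h import *
p,a=pose()
r=np.radians(2.3);R=np.array([[np.cos(r),-np.sin(r)],[np.sin(r),np.cos(r)]])
w=np.array([.6045,-.1181]); s=np.array([.5844,-.0645]); print("sample local",R.T@(s-w))
T=w+R@[-.07,-.022];print(T)
rows(p,a,(*T,p[2]),2.0,12)
E
```

```text
t 19.4 pos [0.4946 0.3214 0.2581] ytool -12.78 tilt [0.0028 0.0015] open 0.0601 grip 15.0 F [-0.4 -0.1 -3. ] q6 0.71
sample local [-0.01793274  0.05436347]
[ 0.53543929 -0.1428915 ]
[[-3.7, 1.19, -0.0], [-3.72, 1.11, -0.0], [-3.75, 1.03, -0.0], [-3.77, 0.95, -0.0], [-3.79, 0.87, -0.0], [-3.8, 0.78, -0.0], [-3.82, 0.7, -0.0], [-3.83, 0.62, -0.0]]
[[-3.85, 0.54, -0.0], [-3.86, 0.45, -0.0], [-3.87, 0.37, -0.0], [-3.87, 0.29, -0.0]]
twist -0.0215
```

```bash
python3 - <<'E'
from h import *
p,a=pose()
r=np.radians(2.3);R=np.array([[np.cos(r),-np.sin(r)],[np.sin(r),np.cos(r)]])
w=np.array([.6045,-.1181])
T=w+R@[.072,-.024];print(T)
rows(p,a,(*T,.2),2.0,12)
E
```

```text
t 19.4 pos [0.4946 0.3214 0.2581] ytool -12.78 tilt [0.0028 0.0015] open 0.0601 grip 15.0 F [-0.4 -0.1 -3. ] q6 0.71
[ 0.67740516 -0.13919118]
[[-3.41, 2.33, 0.48], [-3.46, 2.26, 0.48], [-3.5, 2.19, 0.48], [-3.55, 2.11, 0.48], [-3.59, 2.03, 0.48], [-3.64, 1.96, 0.48], [-3.68, 1.88, 0.48], [-3.72, 1.8, 0.48]]
[[-3.76, 1.72, 0.48], [-3.79, 1.64, 0.48], [-3.83, 1.55, 0.48], [-3.86, 1.47, 0.48]]
twist -0.0215
```

Request:
apply_moves([
  [-3.41,2.33,0],
  [-3.46,2.26,0],
  [-3.5,2.19,0],
  [-3.55,2.11,0],
  [-3.59,2.03,0],
  [-3.64,1.96,0],
  [-3.68,1.88,0],
  [-3.72,1.8,0],
], twist=[-0.0215,-0.0215,-0.0215,-0.0215,-0.0215,-0.0215,-0.0215,-0.0215])

```text
t: 20.4
tool_pos: [0.6152, 0.0126, 0.2539]
orientation: [-2.275, -2.163, 0.003]
force: [0.6, 0.4, -3.0]
opening: 0.0597
gripper_force: 15.0
```

Request:
apply_moves([
  [-3.76,1.72,1],
  [-3.79,1.64,1],
  [-3.83,1.55,1],
  [-3.86,1.47,1],
  [0,0,1],
  [0,0,1],
  [0,0,0],
  [0,0,0],
], twist=[-0.0215,-0.0215,-0.0215,-0.0215,0,0,0,0])

```text
t: 21.4
tool_pos: [0.6766, -0.1387, 0.1965]
orientation: [2.181, 2.261, 0.0]
force: [0.7, -1.0, -1.8]
opening: 0.06
gripper_force: 15.0
```

```bash
python3 - <<'E'
from h import *
p,a=pose()
rows(p,a,(.6774,-.1392,.105),2.0,4)
E
```

```text
t 21.4 pos [ 0.6766 -0.1387  0.1965] ytool 2.07 tilt [0.0003 0.    ] open 0.06 grip 15.0 F [ 0.7 -1.  -1.8] q6 -0.31
[[-0.01, 0.02, 2.29], [-0.01, 0.02, 2.29], [-0.01, 0.02, 2.29], [-0.01, 0.02, 2.29]]
twist 0.0003
```

Request:
apply_moves([
  [-0.01,0.02,3],
  [-0.01,0.02,3],
  [-0.01,0.02,2],
  [-0.01,0.02,1],
  [0,0,0.1],
  [0,0,0.1],
  [0,0,0],
], twist=[0,0,0,0,0,0,0])

```text
t: 22.28
tool_pos: [0.6781, -0.1403, 0.1054]
orientation: [2.181, 2.259, 0.001]
force: [-0.4, 0.4, -3.2]
opening: 0.06
gripper_force: 15.0
```

Request:
apply_moves([
  [0,0,0.1],
  [0,0,0.05],
  [0,0,0.05],
  [0,0,0],
], twist=[0,0,0,0])

```text
t: 22.78
tool_pos: [0.6779, -0.1402, 0.1036]
orientation: [2.181, 2.259, 0.001]
force: [-2.3, 0.1, 6.7]
opening: 0.06
gripper_force: 15.0
```

Request:
apply_moves([
  [0,0,0],
  [0,0,0],
  [0,0,-1],
  [0,0,-2.5],
  [0,0,-2.5],
  [0,0,-1],
  [0,0,0],
], twist=[0,0,0,0,0,0,0], gripper=7.5)

```text
t: 23.65
tool_pos: [0.678, -0.1403, 0.1732]
orientation: [2.181, 2.259, 0.001]
force: [-0.0, -0.4, -0.5]
opening: 0.0751
gripper_force: 0.0
```

Request:
apply_moves([
  [0,0,0],
  [0,0,0],
  [0,0,0],
  [0,0,0],
  [0,0,0],
  [0,0,0],
  [0,0,0],
  [0,0,0],
], twist=[0.175,0.175,0.175,0.175,0.175,0.175,0.175,0.175], gripper=5.2)

```text
t: 24.65
tool_pos: [0.6766, -0.1399, 0.1701]
orientation: [-3.125, -0.314, 0.004]
force: [0.4, -0.0, -0.9]
opening: 0.0518
gripper_force: 0.0
```

Request:
apply_moves([
  [0,0,0],
  [0,0,0],
  [0,0,0],
], twist=[0.17,0,0])

```text
t: 25.02
tool_pos: [0.677, -0.14, 0.1712]
orientation: [-3.141, -0.062, 0.002]
force: [-0.3, 0.8, -0.1]
opening: 0.0521
gripper_force: 0.0
```

```bash
python3 - <<'E'
from h import *
p,a=pose()
t=cam("top");s=cam("scene");w=cam("wrist")
o=np.zeros((600,800,3),np.uint8)
o[:300,:400]=cv2.resize(w["frame"],(400,300))
o[:300,400:]=cv2.resize(t["frame"][90:190,185:318],(400,300))
o[300:,:400]=cv2.resize(s["frame"][140:290,160:360],(400,300))
cv2.imwrite("pics/c3.png",o[:,:,::-1])
E
```

```text
t 25.02 pos [ 0.677  -0.14    0.1712] ytool -87.73 tilt [-0.0013  0.0004] open 0.0521 grip 0.0 F [-0.3  0.8 -0.1] q6 1.25
```

View pics/c3.png

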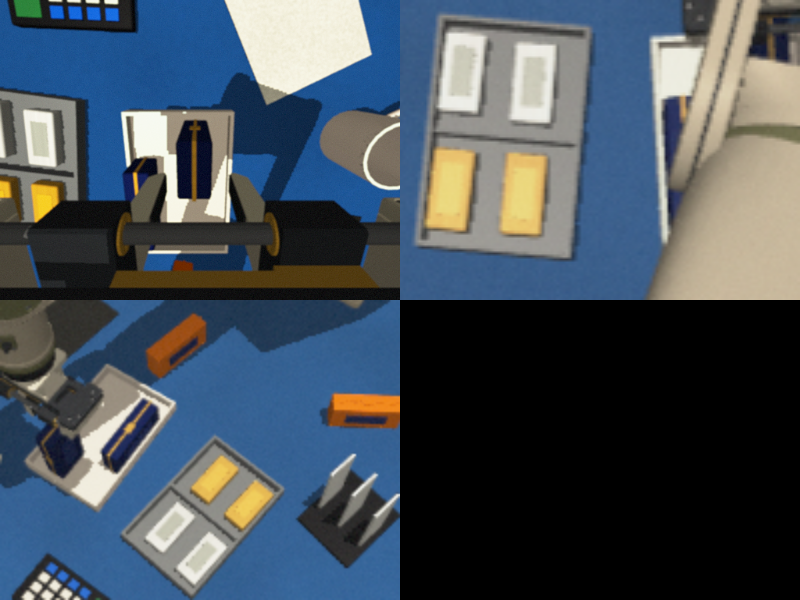

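The picture shows both bars flat beside their own kind, silver at (530,82) and gold at (523,195) in the top panel. The blue case stands upright in the white tray at (195,160) in the wrist panel, with the fingers on either side of its broad faces. I'll grip it lightly near the top and tip it over its lower edge toward tray -x along an arc.

Request:
apply_moves([
  [0.05,0,2.5],
  [0.05,0,2.5],
  [0,0,1.5],
  [0,0,0],
  [0,0,0],
], twist=[0,0,0,0,0])

```text
t: 25.8
tool_pos: [0.6791, -0.1403, 0.1084]
orientation: [3.141, 0.057, 0.002]
force: [0.4, 0.4, -0.1]
opening: 0.0521
gripper_force: 0.0
```

Request:
apply_moves([
  [0,0,0],
  [0,0,0],
  [0,0,0],
  [0,0,0],
], twist=[0,0,0,0], gripper=2.8, squeeze=5)

```text
t: 26.3
tool_pos: [0.6788, -0.1399, 0.1078]
orientation: [-3.141, -0.057, -0.001]
force: [-0.2, 0.6, 2.6]
opening: 0.0343
gripper_force: 5.0
```

```bash
python3 - <<'E'
from h import *
p,a=pose()
h=p[2]-.006-.005; x=.03+(p[0]-.678)
r=np.hypot(x,h);t0=np.arctan2(h,x);t1=np.pi-np.arctan2(.03,np.sqrt(r*r-.0009));print(h,x,r)
th=np.linspace(t0,t1,19);P=np.c_[r*np.cos(th),r*np.sin(th)]*100;D=np.diff(P,axis=0)
for k in range(0,18,6): print([[round(float(d[0]),2),0,round(float(-d[1]),2)] for d in D[k:k+6]])
E
```

```text
t 26.3 pos [ 0.6788 -0.1399  0.1078] ytool -87.94 tilt [0.0009 0.0001] open 0.0343 grip 5.0 F [-0.2  0.6  2.6] q6 1.26
0.09678222884697309 0.030821166076180434 0.10157137440678532
[[-0.86, 0, -0.23], [-0.88, 0, -0.16], [-0.89, 0, -0.08], [-0.89, 0, -0.0], [-0.89, 0, 0.08], [-0.88, 0, 0.15]]
[[-0.86, 0, 0.23], [-0.84, 0, 0.31], [-0.81, 0, 0.38], [-0.77, 0, 0.45], [-0.73, 0, 0.51], [-0.68, 0, 0.57]]
[[-0.63, 0, 0.63], [-0.57, 0, 0.68], [-0.51, 0, 0.73], [-0.44, 0, 0.77], [-0.37, 0, 0.81], [-0.3, 0, 0.84]]
```

Request:
apply_moves([
  [-0.86,0,-0.15],
  [-0.88,0,-0.12],
  [-0.89,0,-0.08],
  [-0.89,0,0],
  [-0.89,0,0.08],
  [-0.88,0,0.15],
  [-0.86,0,0.23],
], twist=[0,0,0,0,0,0,0])

```text
t: 27.18
tool_pos: [0.6162, -0.1423, 0.1057]
orientation: [-3.141, -0.056, 0.001]
force: [0.2, -0.2, 0.3]
opening: 0.0339
gripper_force: 5.0
```

```bash
python3 - <<'E'
from h import *
p,a=pose()
s=cam("scene");w=cam("wrist")
o=np.zeros((300,800,3),np.uint8)
o[:,:400]=cv2.resize(w["frame"][96:300,100:372],(400,300))
o[:,400:]=cv2.resize(s["frame"][170:260,160:280],(400,300))
cv2.imwrite("pics/c4.png",o[:,:,::-1])
E
```

```text
t 27.18 pos [ 0.6162 -0.1423  0.1057] ytool -87.95 tilt [-0.0004  0.    ] open 0.0339 grip 5.0 F [ 0.2 -0.2  0.3] q6 1.23
```

View pics/c4.png

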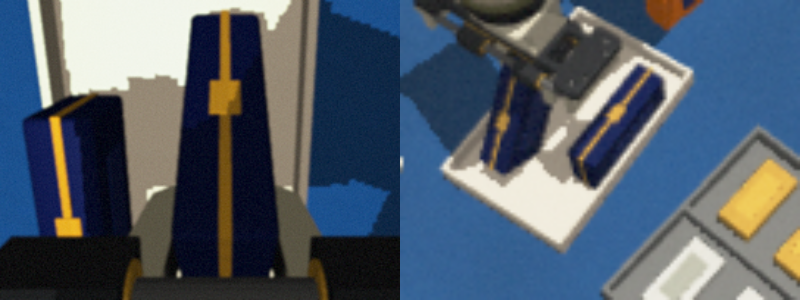

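The wrist panel shows the case tilting as intended, with its seam face at (225,100) now visible and the sample at (75,170). Continuing the arc.

Request:
apply_moves([
  [-0.84,0,0.31],
  [-0.81,0,0.38],
  [-0.77,0,0.45],
  [-0.73,0,0.51],
  [-0.68,0,0.57],
  [-0.63,0,0.63],
  [-0.57,0,0.68],
  [-0.51,0,0.73],
], twist=[0,0,0,0,0,0,0,0])

```text
t: 28.28
tool_pos: [0.5611, -0.1443, 0.0628]
orientation: [-3.141, -0.056, 0.001]
force: [-1.2, -0.3, 2.1]
opening: 0.034
gripper_force: 5.0
```

Request:
apply_moves([
  [-0.44,0,0.77],
  [-0.37,0,0.6],
  [-0.2,0,0.4],
  [0,0,0.2],
  [0,0,0],
], twist=[0,0,0,0,0])

```text
t: 28.9
tool_pos: [0.5515, -0.1445, 0.0435]
orientation: [-3.141, -0.056, 0.0]
force: [-0.2, -0.0, -2.2]
opening: 0.034
gripper_force: 5.0
```

Request:
apply_moves([
  [0,0,0.1],
  [0,0,0.1],
  [0,0,0.05],
  [0,0,0],
], twist=[0,0,0,0])

```text
t: 29.4
tool_pos: [0.5516, -0.1446, 0.0413]
orientation: [3.141, 0.056, 0.0]
force: [-0.4, -0.7, 0.1]
opening: 0.0338
gripper_force: 5.0
```

```bash
python3 - <<'E'
from h import *
p,a=pose()
s=cam("scene");w=cam("wrist")
o=np.zeros((300,800,3),np.uint8)
o[:,:400]=cv2.resize(w["frame"][96:300,100:372],(400,300))
o[:,400:]=cv2.resize(s["frame"][170:260,160:280],(400,300))
cv2.imwrite("pics/c5.png",o[:,:,::-1])
E
```

```text
t 29.4 pos [ 0.5516 -0.1446  0.0413] ytool -87.95 tilt [ 0.0001 -0.0001] open 0.0338 grip 5.0 F [-0.4 -0.7  0.1] q6 1.19
```

View pics/c5.png

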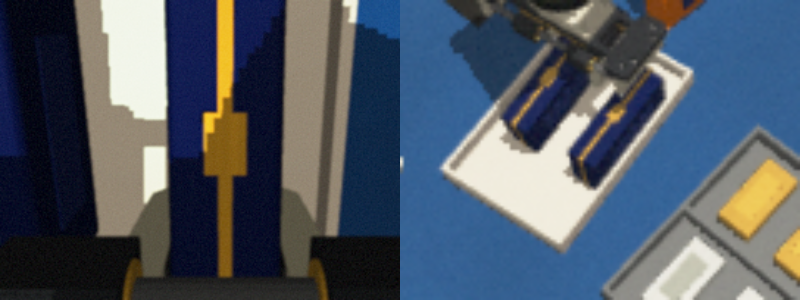

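The wrist panel shows the case lying level on its narrow edge, seam up at (225,140). In the scene panel its ends line up with the sample's. Releasing, then pushing it flush with closed fingers.

Request:
apply_moves([
  [0,0,0.03],
  [0,0,0],
  [0,0,0],
  [0,0,-0.5],
  [0,0,-2.5],
  [0,0,-4],
  [0,0,-2],
], twist=[0,0,0,0,0,0,0], gripper=4.4)

```text
t: 30.38
tool_pos: [0.5528, -0.1451, 0.1338]
orientation: [3.14, 0.056, 0.005]
force: [0.9, -0.3, -0.1]
opening: 0.0437
gripper_force: 0.0
```

```bash
python3 - <<'E'
from h import *
p,a=pose()
r=np.radians(2.0);n=np.array([-np.sin(r),np.cos(r)])
C=np.array([.588,-.1433]); S=C-n*.033
print(S); q,b=rows(p,a,(*S,p[2]),2.0,10)
rows(q,b,(*S,.043),2.0,3)
E
```

```text
t 30.38 pos [ 0.5528 -0.1451  0.1338] ytool -87.95 tilt [ 0.0035 -0.0012] open 0.0437 grip 0.0 F [ 0.9 -0.3 -0.1] q6 1.19
[ 0.58915168 -0.1762799 ]
[[0.35, 0.32, -0.0], [0.3, 0.38, -0.0], [0.23, 0.42, -0.0], [0.17, 0.45, -0.0], [0.09, 0.47, -0.0], [0.02, 0.48, -0.0], [-0.06, 0.48, -0.0], [-0.13, 0.46, -0.0]]
[[-0.2, 0.44, -0.0], [-0.27, 0.4, -0.0]]
twist -0.157
[[0.0, 0.0, 3.03], [0.0, 0.0, 3.03], [0.0, 0.0, 3.03]]
twist -0.0
```

Request:
apply_moves([
  [0.35,0.32,0],
  [0.3,0.38,0],
  [0.23,0.42,0],
  [0.17,0.45,0],
  [0.09,0.47,0],
  [0.02,0.48,0],
  [-0.06,0.48,0],
  [-0.13,0.46,0],
], twist=[-0.157,-0.157,-0.157,-0.157,-0.157,-0.157,-0.157,-0.157], gripper=0)

```text
t: 31.38
tool_pos: [0.5805, -0.1697, 0.1305]
orientation: [-2.503, -1.897, 0.0]
force: [0.3, 0.3, 0.3]
opening: 0.0005
gripper_force: 0.0
```

Request:
apply_moves([
  [-0.2,0.44,0],
  [-0.27,0.4,0],
  [0,0,0],
  [0,0,0],
], twist=[-0.157,-0.157,0,0])

```text
t: 31.88
tool_pos: [0.5877, -0.1758, 0.1306]
orientation: [-2.186, -2.256, 0.0]
force: [0.8, -0.0, 0.4]
opening: 0.0003
gripper_force: 0.0
```

```bash
python3 - <<'E'
from h import *
p,a=pose()
rows(p,a,(.5892,-.1763,.043),2.0,3)
# measure both case tops in the top camera
t=cam("top"); f=t["frame"]; hsv=cv2.cvtColor(f,cv2.COLOR_RGB2HSV)
cv2.imwrite("pics/t6.png",cv2.resize(f[90:190,260:340],None,fx=6,fy=6,interpolation=cv2.INTER_CUBIC)[:,:,::-1])
E
```

```text
t 31.88 pos [ 0.5877 -0.1758  0.1306] ytool 1.8 tilt [-0.0004  0.0002] open 0.0003 grip 0.0 F [ 0.8 -0.   0.4] q6 -0.41
[[-0.02, 0.05, 2.92], [-0.02, 0.05, 2.92], [-0.02, 0.05, 2.92]]
twist -0.0011
```

Request:
apply_moves([
  [-0.02,0.05,3],
  [-0.02,0.05,2.5],
  [-0.02,0.05,1.5],
  [0,0,1],
  [0,0,0.7],
  [0,0,0],
], twist=[0,0,0,0,0,0])

```text
t: 32.67
tool_pos: [0.5894, -0.1765, 0.0439]
orientation: [-2.182, -2.26, 0.0]
force: [0.7, 0.2, 0.3]
opening: 0.0007
gripper_force: 0.0
```

Request:
apply_moves([
  [0.4,0,0],
  [0.4,0,0],
  [0.5,0,0],
  [0.6,0,0],
  [0.6,0,0],
  [0.6,0,0],
  [0.6,0,0],
  [0.6,0,0],
], twist=[0,0,0,0,0,0,0,0])

```text
t: 33.67
tool_pos: [0.5879, -0.1331, 0.0439]
orientation: [-2.182, -2.26, 0.0]
force: [-0.4, -2.5, 0.5]
opening: 0.0007
gripper_force: 1.1
```

Request:
apply_moves([
  [0.3,0,0],
  [0.2,0,0],
  [0.1,0,0],
  [0,0,0],
], twist=[0,0,0,0])

```text
t: 34.17
tool_pos: [0.5876, -0.1274, 0.0438]
orientation: [-2.182, -2.26, -0.0]
force: [0.2, -0.3, 0.9]
opening: 0.0002
gripper_force: 0.3
```

Still short of the wall. Small steps now.

Request:
apply_moves([
  [0.1,0,0],
  [0.1,0,0],
  [0.1,0,0],
  [0.1,0,0],
], twist=[0,0,0,0])

```text
t: 34.67
tool_pos: [0.5878, -0.1242, 0.044]
orientation: [2.181, 2.259, -0.001]
force: [0.4, -7.6, -1.3]
opening: 0.0002
gripper_force: 3.8
```

```bash
python3 - <<'E'
from h import *
p,a=pose()
t=cam("top");s=cam("scene");w=cam("wrist")
o=np.zeros((600,800,3),np.uint8)
o[:300,:400]=cv2.resize(w["frame"][0:300,0:400],(400,300))
o[:300,400:]=cv2.resize(t["frame"][92:182,260:380],(400,300))
o[300:,:400]=cv2.resize(s["frame"][170:260,160:280],(400,300),interpolation=cv2.INTER_CUBIC)
cv2.imwrite("pics/c6.png",o[:,:,::-1])
E
```

```text
t 34.67 pos [ 0.5878 -0.1242  0.044 ] ytool 2.01 tilt [ 0.0005 -0.0012] open 0.0002 grip 3.8 F [ 0.4 -7.6 -1.3] q6 -0.33
```

View pics/c6.png

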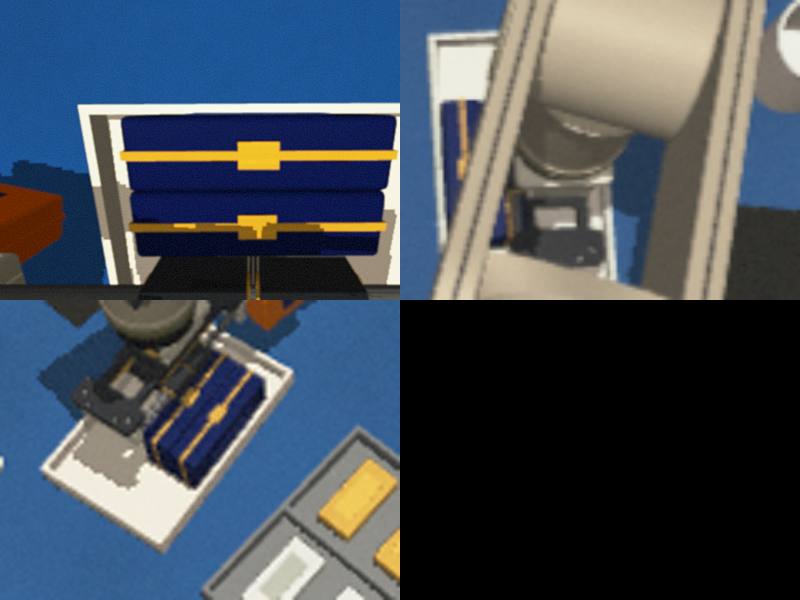

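The wrist panel shows the two cases face to face, meeting at row 190 with no gap, and their clasps line up at columns 258 and 257. The 7.6 N push shows they are seated against the wall. Retreating.

Request:
apply_moves([
  [-0.1,0,0],
  [-0.3,0,0],
  [-1,0,0],
  [-1,0,0],
  [0,0,-3],
  [0,0,-5],
  [0,0,-5],
  [0,0,-3],
], twist=[0,0,0,0,0,0,0,0])

```text
t: 35.83
tool_pos: [0.5894, -0.1486, 0.2075]
orientation: [2.18, 2.257, 0.003]
force: [-0.2, 0.3, -0.3]
opening: 0.0002
gripper_force: 0.0
```

Request:
apply_moves([
  [-4,0,0],
  [-5,0,0],
  [-5,0,0],
  [-5,0,0],
  [-5,0,0],
  [-4,0,0],
  [0,0,0],
  [0,0,0],
], twist=[0,0,0,0,0,0,0,0])

```text
t: 36.83
tool_pos: [0.5979, -0.4273, 0.2035]
orientation: [-2.182, -2.259, -0.001]
force: [0.2, 0.4, -1.4]
opening: 0.0005
gripper_force: 0.0
```

```bash
python3 - <<'E'
from h import *
p,a=pose()
t=cam("top"); hsv=cv2.cvtColor(t["frame"],cv2.COLOR_RGB2HSV); f=t["frame"].astype(int)
b=((f[...,2]>f[...,0]+20)&(f[...,2]<130)&(f[...,1]<60))|((hsv[...,0]>12)&(hsv[...,0]<30)&(hsv[...,1]>110))
# white tray interior at z=.065
Z=np.zeros(b.shape,np.uint8);
w=np.array([.6045,-.1181]);r=np.radians(2.3);R=np.array([[np.cos(r),-np.sin(r)],[np.sin(r),np.cos(r)]])
q=proj(t,[np.r_[w+R@[i*.108,j*.069],.03] for i,j in [(1,1),(1,-1),(-1,-1),(-1,1)]])
cv2.fillPoly(Z,[q.round().astype(int)],1)
m=(b*Z).astype(np.uint8); cs,_=cv2.findContours(m,0,cv2.CHAIN_APPROX_NONE)
for c in cs:
    if cv2.contourArea(c)>50: print(cv2.contourArea(c)); rect(cv2.boxPoints(cv2.minAreaRect(ray(t,c[:,0],.065)[:,:2].astype(np.float32))),"blob",.12,.068)
E
```

```text
t 36.83 pos [ 0.5979 -0.4273  0.2035] ytool 1.97 tilt [-0.0004  0.0009] open 0.0005 grip 0.0 F [ 0.2  0.4 -1.4] q6 -0.72
815.0
blob c [ 0.5849 -0.0802] yaw 2.18 sides [0.0668 0.1224 0.0668 0.1224] want 0.12 0.068
```

The two cases now read as one block of 122 x 67 mm at 2.2° yaw, as expected when flush. Handing in.

```bash
python3 -c "
from plant import robot
print(robot.close_job())"
```

```text
the job is handed in; nothing more can be done
None
```

I handed the job in at about 37 s: both bars lie flat beside their own kind, and the blue case stands on its long edge in the white tray, flush with the sample case; the verdict was not shown.

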